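# Drag an optics tray home under a beam tube with a pull hook

### The arm

A 6-joint arm with a two-finger parallel gripper is mounted at the origin on the work surface. World frame = base frame: x ahead of the robot, y to its left, z up, the work surface at z = 0. Lengths are in m, angles in rad, forces in N, time in s.
With the tool pointing down it reaches from about 0.35 to 0.85 m from the base axis. Payload 8.1 kg.
Tool frame: the origin (TCP) lies at the very end of the fingers, on their centre line; the grasp point (between the pads) lies 19 mm behind it; z points along the fingers, y is the line along which they close (so a half turn about z gives the same grasp; the last joint's range is limited). The gripper opens to 93 mm and grips with 3 to 60 N. Pads are 15 mm wide; open, the fingers measure 128 mm over their backs; the gripper's body (75 mm by 188 mm) begins 65 mm behind the grasp point.
Start: joints at [1.016, 0.13, 1.488, -0, 1.523, -0.085], TCP at [0.272, 0.535, 0.219] pointing down, gripper open.
Joint ranges: [-2.96, 2.96], [-0.89, 2.26], [0.02, 2.5], [-1.34, 4.48], [0, 2.73], [-2.66, 2.66]. Speed limits (rad/s): [2.39, 2.39, 2.79, 3.14, 3.14, 3.14].

### API

Orientations are given as a unit quaternion [w, x, y, z].
In Python, from cell import arm, sensors, capture gives the robot as it stands. Calls block until the motion is done:
- arm.move_to(position, orientation): joint-space move of the TCP to a pose.
- arm.movel(position, attitude=None, max_speed=0.15): straight line of the TCP; attitude=None keeps the orientation; max_speed is the mean speed in m/s.
- arm.set_joints(angles): joint-space move.
- arm.grip(opening, newtons=None): opening from 0.0 (shut) to 1.0 (fully open); newtons is the grip in N (None keeps the last); returns when the fingers have stopped.
- arm.wait(seconds).
- arm.solve_ik(position, orientation): joint angles nearest the present ones, or None.
- sensors.get_obs(): the state.
- capture(name): name is "scene" or "top"; returns a dict with "frame" (400x640x3 uint8, red, green, blue), "camera_matrix" (3x3 intrinsics, pixels), "T" (4x4, takes a point from camera to world coordinates). Camera axes: x right, y up, looking along -z (the intrinsics and any distortion apply to the point x, -y, -z); pixel columns grow to the right and rows downward; lengths in m; the calibration is good to about 2 mm. A picture is of the moment at which its call begins. There is no depth.
A pose or a line that the arm cannot do raises arm.Unreachable and nothing moves.
- arm.close_job(): hands the job in; it is judged then, once.
The state is a dict: "t": time; "qpos": joint angles; "qd": joint speeds; "tau": joint torques, N m; "position": TCP position; "eef_rot": TCP orientation; "contact_force": force on the tool from outside, world axes, zero at the start; "moment": the same for the moment, N m; "width": opening from 0.0 (shut) to 1.0 (fully open); "grasp_force": force on a finger pad.
Only numpy, scipy, OpenCV 4.12 (cv2) and the standard library are available. Lean on these libraries where they do the work, as an engineer would, in place of code of your own. Each camera call takes 0.05 s, during which the arm holds its last target. There are 200 camera calls.

### The job

Pick up the pull hook from its rubber mat, reach under the black beam tube, hook it behind the upright bar of the optics tray and drag the tray gently along its slideway until it comes fully home against the adjuster screw in the stop; keep a steady pull on it there for a second, about 8 N more than the sliding took, to seat it. Touch the tray only with the hook, never yank it or pull it hard against the stop, and keep the lens barrel in it standing. Then unhook without pushing the tray back and lay the hook on its mat the right way up, leaving everything else on the table where it is.

Things in the scene. Friction and masses are not known exactly. Their poses are not given: they have to be found in the camera images.
- hook_grip (a point): Pull hook, loose: grey plastic handle 80 x 20 x 46 mm (x, y, z); an 8 mm steel rod leaves its front along +x, 13 mm above the handle's centre, and bends straight down at its end. Point: centre of the handle, 23 mm above its underside; it balances 14 mm ahead. x to the hook end, y across the handle (pinch across y from above), z up. It starts the right way up, standing on its handle.
- hook_tip (a point): Centre of the rounded lower end (radius 4 mm) of the hook's bent-down end: 190 mm ahead of hook_grip in x and 17 mm below it. The bent end is a vertical bar 8 mm thick, 30 mm from this point up to the rod's axis; the hook's lowest point is 4 mm below this point.
- mat: Fixed black rubber mat 240 x 110 x 3 mm (x, y, z) on which the hook lies, on either side of the table. Origin at the centre of its underside, x along its length.
- tray: Black tray 130 x 110 x 18 mm (x, y, z), 6 mm floor, 4 mm rims, about 0.5 kg, loose in the slideway with 2 mm play to either side; sliding it takes some 1 to 5 N. Origin at the centre of its underside; its -x end is towards the robot. It starts 45 to 105 mm short of home and goes home along -x.
- tray_bar (a point): Centre of the tray's upright steel arch: a level round bar 8 mm thick, 64 mm long across y, 44 mm above the tray's underside and 50 mm to -x of the tray's origin, on a leg at each end. Inside, the arch is 56 mm wide and 34 mm high over the tray's floor. Behind it (+x) 40 mm of tray floor are free.
- stop: Fixed steel bar across the slideway's near end, 10 x 114 x 14 mm, origin at the centre of its underside, x along the slideway, away from the robot. An adjuster screw (10 mm thick) sticks out of its +x face by 4 to 28 mm, set differently each time and not measured: its end is the rigid stop for the tray's -x face (found by feel). A weak sprung pin (under 2 N) stands 4 mm out of the screw's end.
- rail: Fixed aluminium slideway, plate 280 x 140 x 10 mm, side guides up to 33 mm above the table with lips that hold the tray down. Origin at the centre of its underside, x along it, away from the robot; the stop is 135 mm to -x. A black beam tube 38 mm thick, 280 mm long, crosses over it 60 mm to -x of the origin, underside 118 mm above the table, on posts 98 mm to either side. The hook passes under it.
- lens: Loose lens barrel, aluminium, 34 mm across and 36 mm high, standing in the tray behind the bar. Origin at the centre of its underside, z along the axis. It must stay standing.
- meter: Bystander: grey bench meter 120 x 160 x 45 mm, fixed, origin at the centre of its underside. It and the mat may change places.
- mirror_a: Bystander: mirror mount on a post, 50 x 50 mm base, 122 mm high, loose; origin at the centre of its underside.
- mirror_b: Bystander: as mirror_a.
- jar: Bystander: jar, 52 mm across, 70 mm high, loose; origin at the centre of its underside.
- driver: Bystander: screwdriver, 170 mm long, lying loose.
- partbox: Bystander: closed parts box 90 x 140 x 34 mm, loose; origin at the centre of its underside.
- collar: Bystander: steel collar, 32 mm across, 20 mm high, loose; origin at the centre of its underside.

How it is judged:
By the outcome, as a careful person would: the job done as asked, in the order asked, and still so for the second after the job is handed in, with the robot touching nothing.
It also fails if it takes over 72 s, if anything falls off the work surface, if the arm or the gripper's body presses on something with over 40 N, if the wrist force passes 120 N, or if a joint passes its speed limit or range.

## Working session

There is one attempt and no reset: what is moved stays moved. The work goes in short steps, each a Python script; the robot and the scene stay as the last script left them, time stands still between calls to the robot, and variables do not carry over. Pictures are saved under pics/ and viewed, at most 10 in all, crops included, and the job is handed in when it is done.

```bash
ls; mkdir -p pics; python3 - <<'E'
from cell import arm,sensors,capture
import cv2,numpy as np
for n in("scene","top"):
    c=capture(n); cv2.imwrite(f"pics/{n}0.png",c["frame"][:,:,::-1]); print(n,c["camera_matrix"].tolist(),np.round(c["T"],4).tolist(),[k for k in c])
    np.savez(f"{n}0.npz",frame=c["frame"],K=c["camera_matrix"],T=c["T"])
print(sensors.get_obs())
E
```

```text
pics
scene [[508.36962842404506, 0.0, 322.7207606467417], [0.0, 508.36962842404506, 200.6691433065419], [0.0, 0.0, 1.0]] [[-0.815, -0.4257, 0.3931, 1.137], [0.5793, -0.5866, 0.5659, 0.8023], [-0.0103, 0.689, 0.7247, 1.0549], [0.0, 0.0, 0.0, 1.0]] ['frame', 'camera_matrix', 'T']
top [[505.7518416421947, 0.0, 303.51334685438303], [0.0, 505.7518416421947, 198.26057628271803], [0.0, 0.0, 1.0]] [[0.0556, 0.9703, -0.2354, 0.2571], [-0.9985, 0.0537, -0.0145, -0.0179], [-0.0014, 0.2358, 0.9718, 1.5076], [0.0, 0.0, 0.0, 1.0]] ['frame', 'camera_matrix', 'T']
{'t': 0.1, 'qpos': array([ 1.01560184e+00,  1.31087052e-01,  1.48912966e+00, -1.00034008e-05,
        1.52302248e+00, -8.53993181e-02]), 'qd': array([-0.00089401, -0.00236784, -0.0020536 , -0.00092912, -0.0004518 ,
       -0.00139276]), 'tau': array([ 1.54954923e-03, -5.61338782e+01, -4.93096447e+01,  7.70160207e-02,
        2.92205682e-02, -1.35575142e-04]), 'position': array([0.27133844, 0.53457501, 0.21771388]), 'eef_rot': array([-2.54462783e-04,  2.32743067e-01,  9.72537910e-01, -7.82970865e-04]), 'contact_force': array([ 0.18132531, -0.40677827, -0.52910554]), 'moment': array([ 0.00741848, -0.02289474,  0.02251054]), 'grasp_force': 0.0, 'width': 0.9970847145515337}
```

View pics/scene0.png

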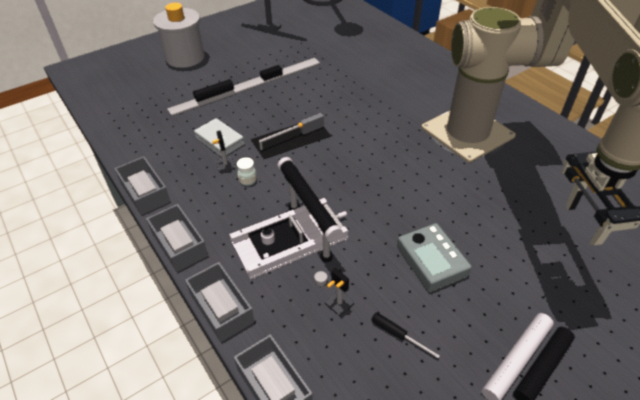

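View pics/top0.png

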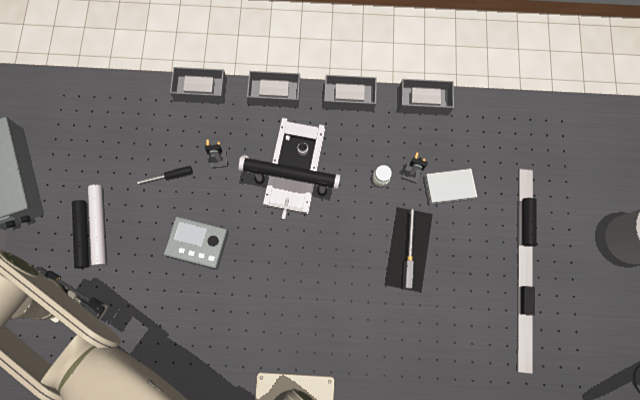

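The top view shows the slideway (rows 118–215, cols 262–325), the beam tube around (290,172), the mat with the hook at (408,250) with its rod pointing up (+x), the meter at (196,243), the jar at (382,175), the mirrors at (213,150) and (415,163), and the parts box at (450,186).

```bash
python3 - <<'E'
import cv2,numpy as np
a=cv2.imread("pics/top0.png")
p=cv2.resize(a[110:225,235:345],None,fx=5,fy=5,interpolation=cv2.INTER_CUBIC)
q=cv2.resize(a[200:300,380:440],None,fx=4,fy=5.75,interpolation=cv2.INTER_CUBIC)
cv2.imwrite("pics/c1.png",np.hstack([p,q]))
a=cv2.imread("pics/scene0.png")
p=cv2.resize(a[105:275,220:355],None,fx=3.4,fy=3.4,interpolation=cv2.INTER_CUBIC)
q=cv2.resize(a[105:160,245:335],None,fx=3.5,fy=3.5,interpolation=cv2.INTER_CUBIC)
o=np.zeros((578,p.shape[1]+q.shape[1],3),np.uint8);o[:p.shape[0],:p.shape[1]]=p;o[:q.shape[0],p.shape[1]:]=q
cv2.imwrite("pics/c2.png",o);print(p.shape,q.shape)
E
```

```text
(578, 459, 3) (192, 315, 3)
```

View pics/c1.png

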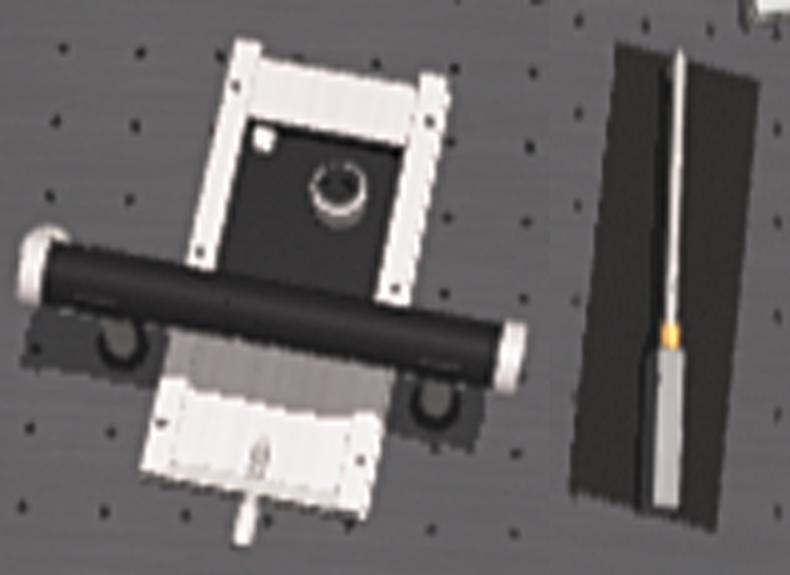

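View pics/c2.png

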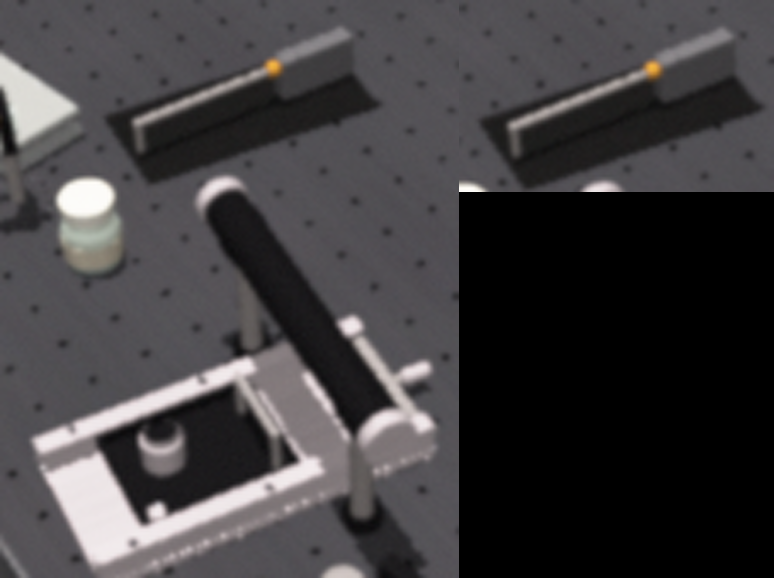

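The crops show the rail corners, the tray's far black edge, the arch (scene crop (238,378)–(278,432)), the lens behind it, and the hook upright with its tip at the far end of the mat. Next I turn these pixels into positions.

```bash
cat > geo.py <<'E'
import numpy as np
def ray(c,u,v):
    K,T=c["K"],c["T"]; d=np.linalg.inv(K)@[u,v,1]; d=np.array([d[0],-d[1],-d[2]])
    return T[:3,3],T[:3,:3]@d
def onz(c,p,z):
    o,d=ray(c,*p); return o+d*(z-o[2])/d[2]
def tri(c1,p1,c2,p2):
    o1,d1=ray(c1,*p1);o2,d2=ray(c2,*p2)
    s=np.linalg.lstsq(np.c_[d1,-d2],o2-o1,rcond=None)[0]
    a,b=o1+s[0]*d1,o2+s[1]*d2; return (a+b)/2,np.linalg.norm(a-b)
E
python3 - <<'E'
import numpy as np
from geo import *
np.set_printoptions(precision=4,suppress=True)
t=np.load("top0.npz");s=np.load("scene0.npz")
A=lambda x,y:(235+x/5-.4,110+y/5-.4); Q=lambda x,y:(380+(x-550)/4-.4,200+y/5.75-.4); S=lambda x,y:(220+x/3.4-.4,105+y/3.4-.4)
fl,fr,nl,nr=[onz(t,A(*p),.033) for p in[(235,40),(450,75),(140,470),(367,520)]]
print("rail corners",fl,fr,nl,nr,"L",np.linalg.norm(fl-nl),np.linalg.norm(fr-nr),"W",np.linalg.norm(fl-fr),np.linalg.norm(nl-nr))
c=(fl+fr+nl+nr)/4;ax=(fl+fr-nl-nr);ax/=np.linalg.norm(ax);print("rail",c,"yaw",np.degrees(np.arctan2(ax[1],ax[0])))
w=np.array([-ax[1],ax[0],0])
loc=lambda p:np.array([(p-c)@ax,(p-c)@w,p[2]])
for n,p in dict(l=(247,120),r=(405,150)).items(): print("tray far edge",n,loc(onz(t,A(*p),.028)))
for n,p in dict(l=(278,430),r=(238,378)).items(): print("bar end",n,loc(onz(s,S(*p),.055)))
print("lens top", loc(onz(t,A(338,190),.052)),loc(onz(s,S(162,432),.052)))
print("tube ends",loc(onz(t,A(32,265),.137)),loc(onz(t,A(510,355),.137)))
h=[onz(t,Q(*p),.049) for p in[(657,348),(686,350),(652,505),(682,508)]]
print("handle",h,np.mean(h,0))
tip=onz(t,Q(680,50),.043);print("rod end",tip,"dist",np.linalg.norm(tip-np.mean(h,0)),"yaw",np.degrees(np.arctan2(*(tip-np.mean(h,0))[1::-1])))
print("tri rodend",tri(t,Q(680,53),s,S(138,122)))
m=[onz(t,Q(*p),.003) for p in[(615,45),(760,78),(572,492),(716,530)]];print("mat",m,np.mean(m,0))
E
```

```text
rail corners [0.8692 0.0868 0.033 ] [ 0.8533 -0.0483  0.033 ] [0.5911 0.1254 0.033 ] [ 0.5681 -0.0119  0.033 ] L 0.2807601227984223 0.28752005308010553 W 0.13600705208304756 0.1392264538252174
rail [0.7204 0.038  0.033 ] yaw -7.589552685323478
tray far edge l [0.0922 0.0508 0.028 ]
tray far edge r [ 0.0911 -0.0492  0.028 ]
bar end l [-0.024   0.0363  0.055 ]
bar end r [-0.0199 -0.0258  0.055 ]
lens top [ 0.0495 -0.015   0.052 ] [ 0.0533 -0.0059  0.052 ]
tube ends [-0.0563  0.1412  0.137 ] [-0.0579 -0.1344  0.137 ]
handle [array([ 0.4437, -0.3023,  0.049 ]), array([ 0.4438, -0.3231,  0.049 ]), array([ 0.3658, -0.2993,  0.049 ]), array([ 0.3655, -0.3206,  0.049 ])] [ 0.4047 -0.3113  0.049 ]
rod end [ 0.5991 -0.3193  0.043 ] dist 0.1946872080731634 yaw -2.3346595032932385
tri rodend (array([ 0.5959, -0.3179,  0.0399]), np.float64(0.005960468884524785))
mat [array([ 0.6084, -0.278 ,  0.003 ]), array([ 0.5967, -0.3882,  0.003 ]), array([ 0.3725, -0.2495,  0.003 ]), array([ 0.3592, -0.3551,  0.003 ])] [ 0.4842 -0.3177  0.003 ]
```

Everything agrees: the rail sizes match, the bar is 23 mm to −x of the rail centre by both views, and the hook length matches. Next: grasp the hook and lift it.

```bash
cat >> geo.py <<'E'
from cell import arm,sensors,capture
import cv2
def quat(deg): a=np.radians(deg)/2; return [0,np.cos(a),np.sin(a),0]
def shot(tag):
    for n in("scene","top"):
        c=capture(n);cv2.imwrite(f"pics/{n}{tag}.png",c["frame"][:,:,::-1]);np.savez(f"{n}{tag}.npz",frame=c["frame"],K=c["camera_matrix"],T=c["T"])
def st(msg=""):
    o=sensors.get_obs();print(msg,round(o["t"],2),"p",o["position"].round(4),"F",o["contact_force"].round(2),"M",o["moment"].round(2),"w",round(o["width"],3),"g",round(float(o["grasp_force"]),1));return o
E
python3 - <<'E'
from geo import *
g=np.array([.4047+.008,-.3116]); q=quat(-2.3)
print(arm.solve_ik([*g,.10],q))
arm.move_to([*g,.12],q); arm.grip(0.6); st("above")
arm.movel([*g,.012],max_speed=.12); st("down")
arm.grip(0.0,55); st("grip")
arm.movel([*g,.06],max_speed=.08); st("lift"); shot(1)
E
```

```text
[-7.45883056e-01 -3.31418430e-03  1.84946237e+00 -4.44089210e-16
  1.29544446e+00  8.65055844e-01]
above 3.92 p [ 0.4127 -0.3116  0.12  ] F [-0.46 -0.08  0.52] M [0.02 0.17 0.01] w 0.598 g 0.0
down 4.97 p [ 0.4133 -0.3121  0.0128] F [0.02 0.67 1.56] M [0.01 0.16 0.01] w 0.598 g 0.0
grip 5.63 p [ 0.4127 -0.3116  0.0121] F [-0.85  1.34  2.54] M [0.17 0.16 0.  ] w 0.21 g 55.0
lift 6.38 p [ 0.4126 -0.3115  0.0599] F [ 0.49 -0.46 -2.28] M [ 0.01  0.18 -0.02] w 0.214 g 55.0
```

```bash
python3 - <<'E'
import cv2,numpy as np
a=cv2.imread("pics/top1.png");b=cv2.imread("pics/scene1.png")
p=cv2.resize(a[195:295,385:435],None,fx=6,fy=6,interpolation=cv2.INTER_CUBIC)
q=cv2.resize(b[90:165,240:320],None,fx=6,fy=6,interpolation=cv2.INTER_CUBIC)
o=np.zeros((600,780,3),np.uint8);o[:,:300]=p;o[:450,300:]=q;cv2.imwrite("pics/c3.png",o)
E
```

```text
(no output)
```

View pics/c3.png

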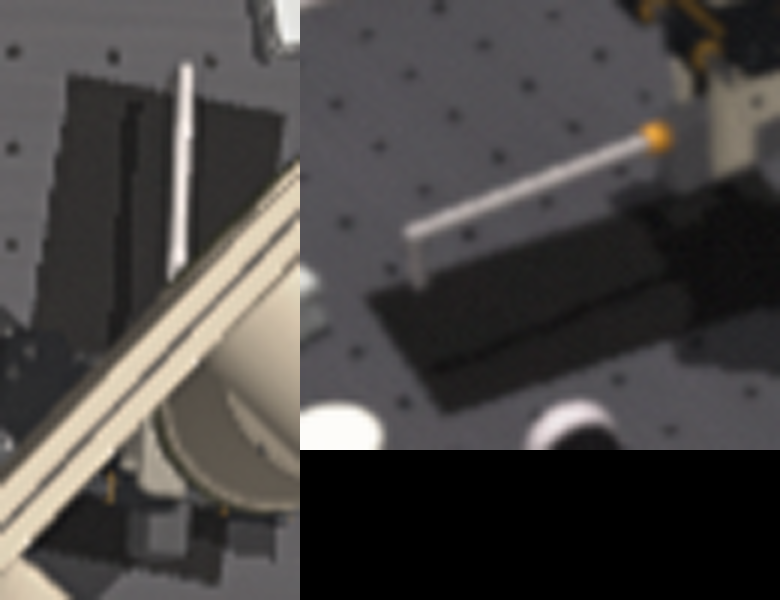

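The hook is held level. The rod end is at top (416.2,205.8) and scene (308.3,128.7).

```bash
python3 - <<'E'
from geo import *
np.set_printoptions(precision=4,suppress=True)
t=np.load("top1.npz");s=np.load("scene1.npz")
e=tri(t,(415.8,206.2),s,(308.1,128.6));print(e, onz(t,(415.8,205.8),.089),onz(s,(308.1,128.6),.087))
a=onz(t,(415.8,206.4),.088);b=onz(t,(414.3,240.4),.088);d=a-b;print("yaw",np.degrees(np.arctan2(d[1],d[0])))
R,_=None,None
# candidate IK for the approach
ax=np.array([np.cos(np.radians(-7.6)),np.sin(np.radians(-7.6))]);c=np.array([.7204,.038])
for lx in(-.07-.183,-.003-.183): print(lx,c+lx*ax,arm.solve_ik([*(c+lx*ax),.085],quat(-7.6)))
E
```

```text
(array([ 0.5334, -0.256 ,  0.1288]), np.float64(0.14579499915561014)) [ 0.5963 -0.3204  0.089 ] [ 0.4729 -0.2258  0.087 ]
yaw -2.259056264670642
-0.253 [0.4696 0.0715] [ 0.043  -0.1033  1.9748 -0.      1.27    1.7465]
-0.186 [0.536  0.0626] [ 0.0212  0.0742  1.7993 -0.      1.2682  1.7247]
```

```bash
cat >> geo.py <<'E'
AX=np.array([np.cos(np.radians(-7.6)),np.sin(np.radians(-7.6))]);W=np.array([-AX[1],AX[0]]);C=np.array([.7204,.038]);LY=.002
def at(tipx,z,ly=LY): return [*(C+(tipx-.182)*AX+ly*W),z]   # TCP pose for hook-tip local x
E
python3 - <<'E'
from geo import *
print("tri",tri(np.load("top1.npz"),(415.8,206.2),np.load("scene1.npz"),(257.9,128.6)))
q=quat(-7.6); g=[.4126,-.3115]
arm.movel([*g,.12],max_speed=.15)
arm.movel(at(-.14,.12),q,max_speed=.2)
arm.movel(at(-.14,.077),max_speed=.15); arm.wait(.2); st("pre")
arm.movel(at(-.003,.077),max_speed=.1); arm.wait(.2); o=st("in")
F0=o["contact_force"]
for z in(.060,.043):
    arm.movel(at(-.003,z),max_speed=.06); o=st(z)
    if np.linalg.norm(o["contact_force"]-F0)>5: print("HIT");break
shot(2)
import cv2
b=cv2.imread("pics/scene2.png");a=cv2.imread("pics/top2.png")
p=cv2.resize(b[150:270,225:350],None,fx=4.5,fy=4.5,interpolation=cv2.INTER_CUBIC)
cv2.imwrite("pics/c4.png",p)
E
```

```text
tri (array([ 0.5953432 , -0.32058794,  0.08401147]), np.float64(0.002489744953363812))
pre 9.79 p [0.4025 0.0826 0.0783] F [ 0.02  1.02 -1.71] M [-0.02  0.14  0.01] w 0.214 g 55.0
in 11.51 p [0.5371 0.0645 0.0771] F [ 0.61  1.24 -1.46] M [-0.01  0.18  0.03] w 0.211 g 55.0
0.06 11.94 p [0.5366 0.0644 0.0591] F [-0.08  0.16 -0.86] M [ 0.01  0.2  -0.02] w 0.214 g 55.0
0.043 12.38 p [0.5367 0.0644 0.0423] F [ 0.16  0.16 -0.99] M [-0.02  0.15 -0.03] w 0.212 g 55.0
```

View pics/c4.png

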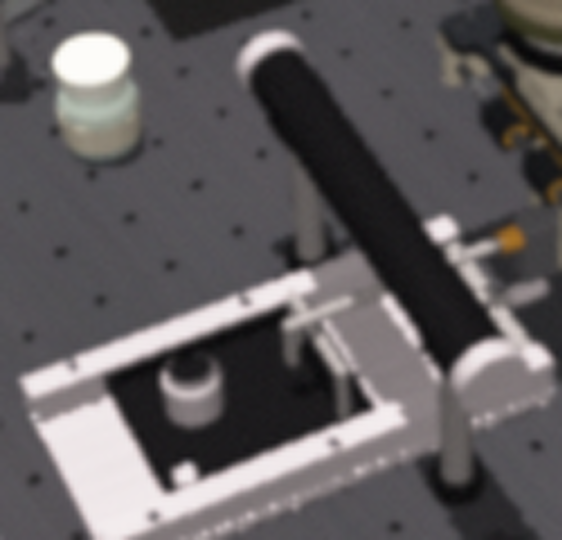

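The hook's bent end (crop (290,340)) is behind the bar, between the legs, and the lens is standing clear. I'll pull gently until it feels the stop.

```bash
cat >> geo.py <<'E'
def mf(n=5):
    a=[]
    for _ in range(n): a.append(sensors.get_obs()["contact_force"]); arm.wait(.02)
    return np.mean(a,0)
E
python3 - <<'E'
from geo import *
F0=mf(10); print("tare",F0); np.save("F0.npy",F0)
ax=np.r_[AX,0]; f=lambda n=5:float((mf(n)-F0)@ax)
Z=.043
for x,v in((-.030,.02),(-.045,.025),(-.060,.025),(-.072,.025)):
    arm.movel(at(x,Z),max_speed=v); print(x,round(f(),2),sensors.get_obs()["t"])
x=-.072;base=[];
while x>-.112:
    x-=.0005; arm.movel(at(x,Z),max_speed=.008); v=f(3); print(round(x*1e3,1),round(v,2),end="; ")
    if len(base)>3 and v>np.median(base)+4.0: print("STOP?");break
    base.append(v)
np.save("x.npy",x);print(np.median(base[:15]));st()
E
```

```text
tare [ 0.11076374  0.10708942 -1.56387404]
-0.03 2.51 14.225
-0.045 0.62 15.0583
-0.06 0.69 15.8917
-0.072 0.46 16.6083
-72.5 1.31; -73.0 2.69; -73.5 2.47; -74.0 2.99; -74.5 2.61; -75.0 2.89; -75.5 3.06; -76.0 3.21; -76.5 2.46; -77.0 2.8; -77.5 2.07; -78.0 2.63; -78.5 2.74; -79.0 2.19; -79.5 2.6; -80.0 2.56; -80.5 2.74; -81.0 2.96; -81.5 3.43; -82.0 2.91; -82.5 3.73; -83.0 3.36; -83.5 3.55; -84.0 3.15; -84.5 3.71; -85.0 5.44; -85.5 8.28; STOP?
2.6270608544546383
 24.71 p [0.4562 0.0753 0.0432] F [ 8.04 -0.99 -4.67] M [-0.07 -0.73  0.05] w 0.21 g 55.0
```

Sliding takes about 2.6 N. The sprung pin was felt from −81 mm and the rigid stop at −85 mm. I'll seat it at about 10.6 N.

```bash
python3 - <<'E'
from geo import *
F0=np.load("F0.npy");ax=np.r_[AX,0]; f=lambda n=5:float((mf(n)-F0)@ax); x=float(np.load("x.npy"));Z=.043
T=10.7
for k in range(8):
    v=f(5);print(round(x*1e3,2),round(v,2),end="; ")
    if abs(T-v)<.4:break
    x-=np.clip((T-v)/9e3,-.0003,.0003); arm.movel(at(x,Z),max_speed=.004)
h=[]
for k in range(13):
    v=f(5);h.append(v)
    if abs(T-v)>.7: x-=np.clip((T-v)/12e3,-.00015,.00015); arm.movel(at(x,Z),max_speed=.004)
print("hold",np.round(h,2));np.save("x.npy",x);st()
E
```

```text
-85.5 7.97; -85.8 8.27; -86.07 8.4; -86.32 9.24; -86.49 10.17; -86.55 10.52; hold [10.32 10.27 10.   10.66 10.48 10.47 10.91 10.63 10.63 10.78 10.54 10.41
 10.43]
 27.79 p [0.4558 0.0753 0.0434] F [10.67 -1.36 -6.22] M [-0.12 -0.93 -0.02] w 0.211 g 55.0
```

```bash
python3 - <<'E'
from geo import *
F0=np.load("F0.npy");ax=np.r_[AX,0];Z=.043
arm.movel(at(-.074,Z),max_speed=.03); F=mf(5);print("free",F-F0)
arm.movel(at(-.074,.079),max_speed=.06); st("up"); shot(3)
b=cv2.imread("pics/scene3.png")
cv2.imwrite("pics/c5.png",cv2.resize(b[150:270,225:365],None,fx=4.5,fy=4.5,interpolation=cv2.INTER_CUBIC))
E
```

```text
free [ 0.10407751 -0.12243116 -0.04714558]
up 29.19 p [0.4669 0.0738 0.0789] F [-0.13 -0.22 -1.7 ] M [0.05 0.17 0.02] w 0.214 g 55.0
```

View pics/c5.png

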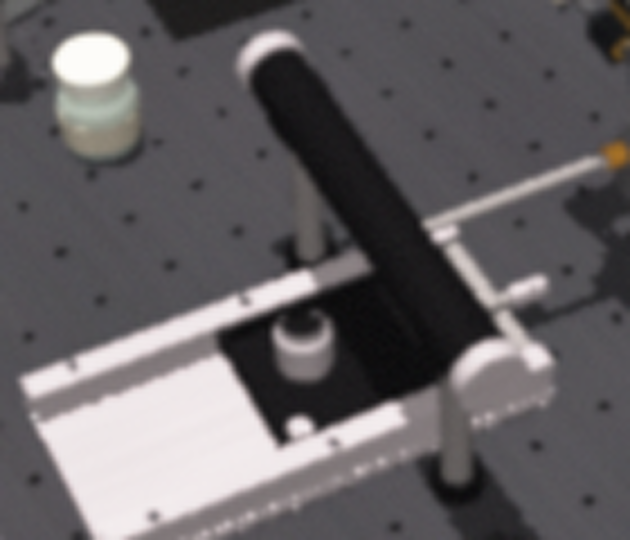

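The tray is home with the lens standing at crop (303,345). The rod emerges from the tube at (430,222) and meets the handle at (605,160). I'll check its pitch in the hook's vertical plane before retracting.

```bash
python3 - <<'E'
from geo import *
s=np.load("scene3.npz")
for p in((432,221),(600,160)):
    o,d=ray(s,225+p[0]/4.5-.4,150+p[1]/4.5-.4)
    k=((C-o[:2])@W+LY)/(d[:2]@W);P=o+k*d;print((P[:2]-C)@AX,P[2])
E
```

```text
-0.09848582169366477 0.10670148106355748
-0.2104399886956559 0.10324720875685756
```

```bash
python3 - <<'E'
from geo import *
F0=np.load("F0.npy"); g=[.4126,-.3115]
arm.movel(at(-.074,.076),max_speed=.1)
arm.movel(at(-.145,.076),max_speed=.1)
arm.movel(at(-.145,.12),max_speed=.15); st("out")
arm.movel([*g,.12],quat(-2.3),max_speed=.2)
arm.movel([*g,.03],max_speed=.12)
arm.movel([*g,.017],max_speed=.04); Fa=mf(5); print("Fa",Fa)
for z in np.arange(.016,.0105,-.001):
    arm.movel([*g,z],max_speed=.02); v=(mf(4)-Fa)[2]; print(round(z,4),round(v,2),end="; ")
    if v>2: break
arm.grip(.28,10); arm.wait(.3); st("rel"); arm.grip(.6)
arm.movel([*g,.14],max_speed=.15); arm.move_to([.36,-.1,.25],quat(-20)); st("clear"); shot(4)
a=cv2.imread("pics/top4.png");b=cv2.imread("pics/scene4.png")
p=cv2.resize(a[110:300,235:440],None,fx=2,fy=2);q=cv2.resize(b[105:275,220:355],None,fx=2.8,fy=2.8)
o=np.zeros((476,410+q.shape[1],3),np.uint8);o[:380,:410]=p;o[:q.shape[0],410:]=q[:476];cv2.imwrite("pics/c6.png",o)
E
```

```text
out 30.84 p [0.3972 0.0832 0.1201] F [-0.27  0.77 -3.07] M [-0.    0.21  0.04] w 0.212 g 55.0
Fa [-0.19495124  0.27839552 -1.64673011]
0.016 0.12; 0.015 0.47; 0.014 -0.19; 0.013 -0.13; 0.012 0.8; 0.011 11.88; rel 37.0 p [ 0.4126 -0.3115  0.0109] F [-0.01 -0.12  0.4 ] M [ 0.06  0.18 -0.  ] w 0.278 g 0.0
clear 39.67 p [ 0.36   -0.1004  0.2491] F [0.54 0.19 0.31] M [ 0.13  0.19 -0.01] w 0.601 g 0.0
```

View pics/c6.png

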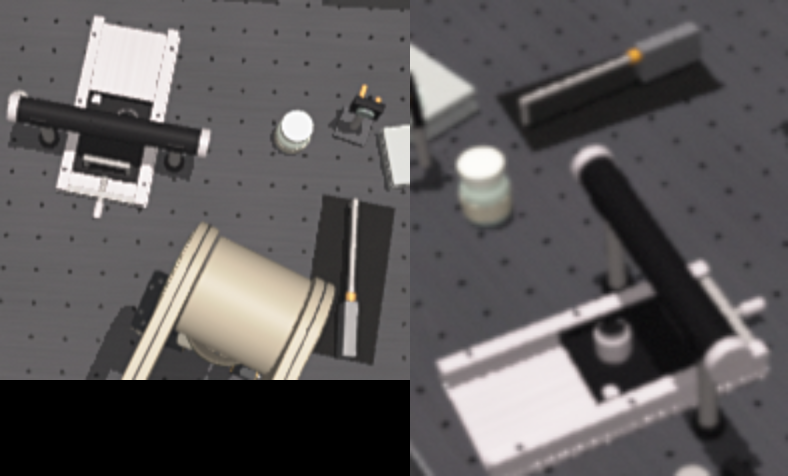

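The hook stands upright on its mat, the tray is home, the lens is standing, and the neighbouring things haven't moved. Handing in.

```bash
python3 -c "
from cell import arm
print(arm.close_job())"
```

```text
the job is handed in; nothing more can be done
None
```

I handed the job in at about 40 s of the 72 s allowed: the tray is home against the adjuster screw, seated for over a second at about 8 N above the 2.6 N sliding force. The lens is standing and the hook is back upright on its mat.

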